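Dose a glass cup on the pocket scale

ROBOT

A 6-joint arm with a two-finger parallel gripper is mounted at the origin on a cart in front of the work surface, level with it; the furniture and walls round the work are solid. World frame = base frame: x ahead of the robot, y to its left, z up, the work surface at z = 0. Lengths are in m, angles in degrees, forces in N, time in s.
With the tool pointing down it reaches from about 0.4 to 0.825 m from the base axis. Payload 7 kg.
Tool frame: the origin (TCP) lies on the centre line of the jaws, within the pads' length; the fingertips stand 19 mm ahead of it and the grasp point (between the pads) is the TCP (r.tips_ahead is the distance from the TCP to the fingertips, in m); z points along the fingers, y is the line along which they close (so a half turn about z gives the same grasp; the last joint's range is limited). The gripper opens to 88 mm and grips with 3 to 60 N. Pads are 19 mm wide; open, the fingers measure 130 mm over their backs; the gripper's body (78 mm by 193 mm) begins 47 mm behind the grasp point.
Start: joints at [85.319, 20.546, 0.682, 0, -70.136, -16.507], TCP at [0.244, 0.629, 0.246] pointing down, gripper open.
Joint ranges: [-176.03, 176.03], [-82.01, 121.73], [-58.28, 71.71], [-173.87, 95.51], [-174.79, -0.11], [-173.66, 173.66]. Speed limits (degrees/s): [136.94, 136.94, 172.46, 180, 180, 180].

INTERFACE

Orientations are given as [roll, pitch, yaw] about the fixed x, y, z axes, in that order (R = Rz(yaw) Ry(pitch) Rx(roll)).
In Python, from plant import r, viewer, close_job gives the robot as it stands. The module is installed in compiled form; this text tells all that it offers.
- The arm moves only by the tool arm_command, never from a script. Its arguments are lists of equal length, an entry for each row: "travel": the shift along the world's x, y, z scaled (see below), a list of three; "delta_rot": the turn, a rotation vector about the world's x, y, z scaled (see below), a list of three. In form: {"travel": [[dx, dy, dz], ...], "delta_rot": [[rx, ry, rz], ...]}. A call has 1 to 20 rows; each row is the pose to reach, as a shift and turn from the pose commanded when the call began; what a row does not reach only later rows make up. The controller multiplies each number of a shift by 0.5 m and each number of a turn by 90 degrees. A row lasts 1/8 s, in which the tool goes at most 62.5 mm and 10.7 degrees, less where a joint would pass 70% of its speed; a pose out of reach is approached as far as the arm can. A call with a number of a shift or a turn outside -1 to 1 is refused whole. A call with a gripper value outside its range is refused whole. "grip" is the opening, from 0 (shut) to 1 (fully open), set as the call begins (left out, the last holds). The fingers move at their own pace and stop on an object; "newtons" is the grip in N (left out, the last holds). Time passes only in rows, so rows that repeat a pose let the fingers close. It gives the time, the measured TCP pose, the force, the opening and the grip force at its end, in the units of the state.
- r.get_state(): the state, without advancing time (a new reading comes with each control period).
- viewer.capture(name): name is "scene" or "side" or "wrist"; returns a dict with "img" (400x640x3 uint8, red, green, blue), "camera_matrix" (3x3 intrinsics, pixels), "R" (3x3) and "t" (3): a world point X has camera coordinates R X + t; the wrist camera has in their place "mount" (4x4, takes a point from camera to tool coordinates, whose origin is the TCP and whose axes are the flange's). Camera axes: x right, y down, z forward; pixel columns grow to the right and rows downward; lengths in m; the calibration is good to about 2 mm. A picture is of the moment at which its call begins: read the wrist's pose just before it. There is no depth.
- close_job(): hands the job in; it is judged then, once.
The state is a dict: "time_s": time; "joints": joint angles; "qd": joint speeds; "joint_torque": joint torques, N m; "tcp_pos": TCP position; "eef_rot": TCP orientation; "contact_force": force on the tool from outside, world axes, zero at the start; "moment": the same for the moment, N m; "gripper_width": finger opening in m; "gripper_force": force on a finger pad.
Only numpy, scipy, OpenCV 4.12 (cv2) and the standard library are available. Lean on these libraries where they do the work, as an engineer would, in place of code of your own. Each camera call takes 0.05 s, during which the arm holds its last target. There are 200 camera calls.

TASK

Get one dose of buffer into the glass sample cup on the pocket scale that lies on the small lab jack: stand the open cup upright on the steel pan, centred under the dispenser's spout, and let go of it; then press the pump head all the way down and let it rise again, leaving the cup standing under the spout. The cup is thin glass, so hold it lightly and leave the pump alone until the cup is in place; nothing may load the scale or the jack under it by more than 600 g (6 N), even for a moment, so set the cup down softly, never dropping it, and do not disturb the amber bottle and the stamp.

Things in the scene. Friction and masses are not known exactly. Their poses are not given: they have to be found in the camera images.
- cup: thin-walled amber glass sample cup, open at the top, straight and round: 50 mm diameter (rim 52 mm), 70 mm tall, wall 3 mm, about 0.11 to 0.20 kg, loose, standing on the desk. Origin: centre of its underside, z up through the mouth. It cracks when the fingers press on it with more than 30 N in all (both fingers together)
- jack: aluminium lab jack (scissor lift) fixed to the desk, base 100 (x) x 132 mm (y), knob 26 mm beyond its -y end. Origin: centre of its underside; z up, +x to its back. On a soft rubber pad (gives 1 mm for 3 N) it carries a black pocket scale, 83 (x) x 130 mm (y), whose cover, hinged at its back edge (x = +38 mm), stands open, leaning back, 70 mm high. All this is one solid for the 6 N limit
- pan_foot (a point): the point on the desk straight below the centre of the scale's square steel pan (62 mm along the jack's x, 66 mm along its y, 4 mm proud of the scale). The jack may be wound to any height: the pan's upper face lies 71 to 96 mm above the desk, and how high is not reported
- dispenser: white plastic dispenser bottle, 63 mm diameter, in a black foot of 74 mm, fixed to the desk behind and to the left of the pan, with a black pump head on top. Origin: centre of the foot's underside on the bottle's axis; -x points along the spout. The bottle's collar ends 180 mm above the desk
- spout_tip (a point): the mouth of the pump head's spout: a 10 mm thick black tube that reaches level from the pump axis over the pan, 92 mm long, its end turned down. The tip is 190 mm above the desk with the pump up (it goes down with the head); the top of the tube is 29 mm above the tip. It hangs over the middle of the pan within about 8 mm
- pump_top (a point): centre of the top face of the round pump head (38 mm diameter), on the bottle's axis, 215 mm above the desk with the pump up; press here straight down
- pump (a joint): the pump head's stroke in m: 0 = up (a spring returns it), 0.012 = fully down; 3 N start it and about 7 N hold it fully down
- amber_bottle: bystander: amber glass reagent bottle with a black screw cap and a pipette strapped to it, 56 x 47 x 77 mm, loose. Origin: its underside
- stamp: bystander: wooden hand stamp with a knob, 24 x 52 x 62 mm, loose. Origin: centre of its underside
Things that resemble listed ones, but are neither listed nor needed, are in the scene too. There is more than one size of the cup; the job needs the largest.

How it is judged:
By the outcome, as a careful person would: the job done as asked, in the order asked, and still so for the second after the job is handed in, with the robot touching nothing.
It also fails if it takes over 67 s, if anything falls off the work surface, if the arm or the gripper's body presses on something with over 40 N, if the wrist force passes 120 N, or if a joint passes its speed limit or range.

## Working session

There is one attempt and no reset: what is moved stays moved. The work goes in short steps, Python scripts to look and compute and a tool call to move; the robot and the scene stay as the last step left them, time stands still between calls to the robot, and variables do not carry over. Pictures are saved under pics/ and viewed, at most 10 in all, crops included, and the job is handed in when it is done.

Besides the shell and the picture viewer there is one more tool, called as name(argument=value, ...) on one line, values as JSON. arm_command: Moves the arm, as the interface text tells. Shifts and turns lie within -1 to 1; 1 stands for 0.5 m of shift or 90 degrees of turn. Its arguments: {"type":"object","properties":{"travel":{"type":"array"},"delta_rot":{"type":"array"},"grip":{"type":"number"},"newtons":{"type":"number"}},"required":["travel","delta_rot"]}

```bash
mkdir -p pics; cat > h.py <<'E'
import numpy as np, cv2
from plant import r, viewer, close_job
from scipy.spatial.transform import Rotation as Ro
def cap(n,f):
    s=r.get_state(); c=viewer.capture(n); cv2.imwrite(f'pics/{f}.png',c['img'][:,:,::-1])
    K=np.array(c['camera_matrix'])
    if 'mount' in c:
        T=np.eye(4); T[:3,:3]=Ro.from_euler('xyz',s['eef_rot'],degrees=True).as_matrix(); T[:3,3]=s['tcp_pos']
        M=T@np.array(c['mount']); Rw=M[:3,:3].T; t=-Rw@M[:3,3]
    else: Rw=np.array(c['R']); t=np.array(c['t'])
    np.savez(f'pics/{f}.npz',K=K,R=Rw,t=t); return c['img']
class V:
    def __init__(s,f):
        d=np.load(f'pics/{f}.npz'); s.K,s.R,s.t=d['K'],d['R'],d['t']; s.c=-s.R.T@s.t; s.img=cv2.imread(f'pics/{f}.png')
    def ray(s,u,v):
        d=s.R.T@np.linalg.inv(s.K)@[u,v,1.]; return d/np.linalg.norm(d)
    def onz(s,u,v,z):
        d=s.ray(u,v); return s.c+d*(z-s.c[2])/d[2]
    def px(s,X):
        p=s.K@(s.R@np.array(X)+s.t); return p[:2]/p[2]
def tri(*vp):
    A=np.zeros((3,3));b=np.zeros(3)
    for v,p in vp:
        d=v.ray(*p);P=np.eye(3)-np.outer(d,d);A+=P;b+=P@v.c
    X=np.linalg.solve(A,b); return X,[np.round(v.px(X)-p,1) for v,p in vp]
E
python3 - <<'E'
from h import *
s=r.get_state(); print(s['time_s'],s['tcp_pos'],s['eef_rot'],s['contact_force'])
for n in('scene','side','wrist'):
    cap(n,n+'0'); v=V(n+'0'); print(n,v.c.round(3),v.ray(320,200).round(2),v.K[0,0])
E
```

```text
0.0 [0.24383346 0.62894234 0.24465199] [ 1.79909919e+02 -7.94578908e-03 -2.11947661e+01] [-0.40134557 -0.07867184 -0.57281684]
scene [ 0.029 -0.13   0.772] [ 0.59  0.37 -0.72] 370.22862559116294
side [ 0.025 -0.53   0.753] [ 0.45  0.69 -0.57] 512.906675463776
wrist [0.319 0.6   0.384] [-0.29  0.1  -0.95] 282.9667800765487
```

View pics/scene0.png

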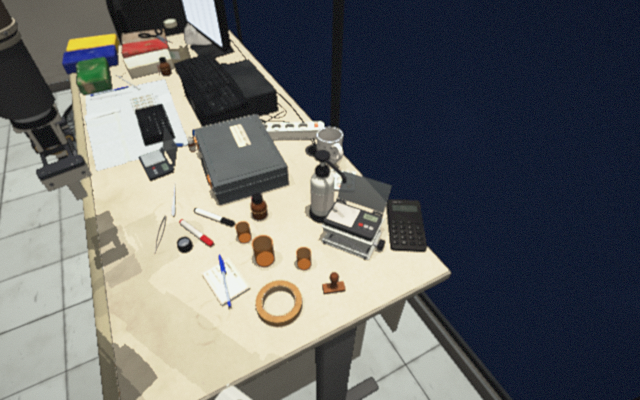

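View pics/side0.png

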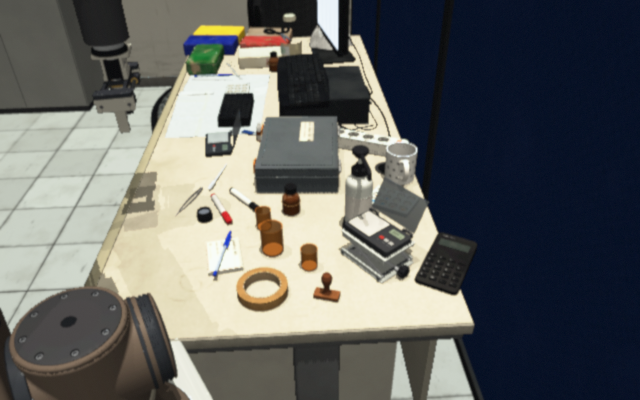

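The scene picture shows three cups, at (243,232), (263,250) and (304,258). In the side picture they are at (263,218), (271,238) and (309,257). The middle one looks largest. The jack, pan and dispenser are at about (345,215) in the scene view and (375,225) in the side view. I'll confirm with an enlarged crop.

```bash
python3 - <<'E'
from h import *
a=V('scene0').img[140:290,225:425]; b=V('side0').img[140:290,245:445]
cv2.imwrite('pics/c1.png',cv2.resize(a,None,fx=4,fy=4,interpolation=2)); cv2.imwrite('pics/c2.png',cv2.resize(b,None,fx=4,fy=4,interpolation=2))
E
```

```text
(no output)
```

View pics/c1.png

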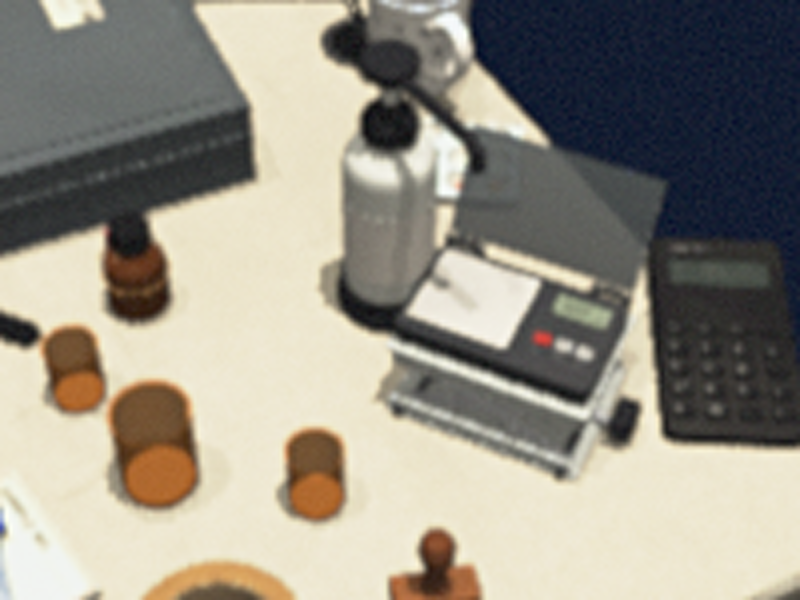

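View pics/c2.png

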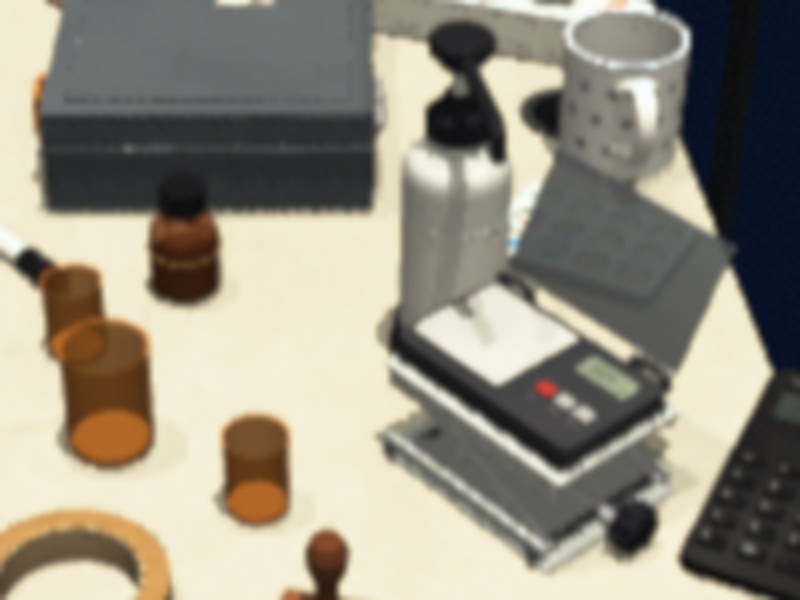

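The middle cup, crop 1 (152,445) and crop 2 (107,393), is clearly wider and taller than the two small ones at crop 1 (75,368) and (315,475). It stands upright and open, so that is the one. Crops 1 and 2 also show the pan corners, the spout tip at (478,165) / (497,157) and the pump head at (388,58) / (463,42). Next I triangulate these.

```bash
python3 - <<'E'
from h import *
A,B=V('scene0'),V('side0')
a=lambda u,v:(225+u/4-.4,140+v/4-.4); b=lambda u,v:(245+u/4-.4,140+v/4-.4)
P={'cupfloor':((159,475),(110,437)),'cuptop':((150,410),(103,348)),
'pan1':((447,252),(488,283)),'pan2':((540,291),(578,336)),'pan3':((497,346),(497,385)),'pan4':((408,305),(415,327)),
'tip':((478,165),(498,157)),'pump':((388,58),(463,40)),'small1':((77,391),(76,340)),'small2':((316,496),(257,502)),
'bottlecap':((128,222),(183,182)),'stampknob':((437,543),(326,547)),'coverL':((475,130),(563,158)),'coverR':((665,183),(735,245)),'calc':((655,243),(780,380)),'jackfrontL':((390,400),(387,440)),'jackfrontR':((570,475),(545,568)),'knob':((622,420),(633,527)),'foot':((380,320),(395,340))}
for k,(p,q) in P.items():
    X,e=tri((A,a(*p)),(B,b(*q))); print(k,X.round(4),*e)
print('cup floor z=.003',A.onz(*a(159,475),.003).round(4),B.onz(*b(110,437),.003).round(4))
print('pump',A.onz(*a(388,58),.215).round(4),B.onz(*b(463,42),.215).round(4))
print('tip',A.onz(*a(478,168),.19).round(4),B.onz(*b(497,160),.19).round(4))
E
```

```text
cupfloor [0.4172 0.2782 0.0011] [-0.   0.1] [ 0.1 -0.1]
cuptop [0.4181 0.2776 0.0656] [-0.3  0.4] [ 0.4 -0.4]
pan1 [0.6085 0.1829 0.0879] [-0.   0.1] [ 0.  -0.1]
pan2 [0.6162 0.1182 0.0857] [ 0.6 -1.1] [-1.   1.1]
pan3 [0.569  0.1234 0.0727] [ 0.1 -0.1] [-0.1  0.1]
pan4 [0.5617 0.1844 0.0781] [-0.3  0.7] [ 0.6 -0.7]
tip [0.588  0.1545 0.1929] [-0.1  0.3] [ 0.2 -0.3]
pump [0.6299 0.241  0.2068] [-0.  0.] [ 0. -0.]
small1 [0.4408 0.364  0.0047] [ 0.2 -0.3] [-0.3  0.2]
small2 [0.4571 0.1858 0.0007] [-0.   0.1] [ 0.1 -0.1]
bottlecap [0.5313 0.3837 0.0743] [ 0. -0.] [-0.  0.]
stampknob [0.4376 0.0887 0.0536] [-0.1  0.2] [ 0.1 -0.1]
coverL [0.6713 0.2001 0.1374] [ 0.1 -0.1] [-0.1  0.1]
coverR [0.6783 0.0718 0.1492] [ 0.1 -0.2] [-0.2  0.2]
calc [0.7591 0.0966 0.0102] [-0.2  0.4] [ 0.4 -0.5]
jackfrontL [0.5431 0.185  0.0044] [-0.   0.1] [ 0.1 -0.1]
jackfrontR [ 0.5563  0.0599 -0.0013] [-0.1  0.2] [ 0.2 -0.2]
knob [0.6045 0.0481 0.011 ] [ 0.  -0.1] [-0.1  0.1]
foot [0.5609 0.2037 0.0555] [-0.  0.] [ 0. -0.]
cup floor z=.003 [0.4165 0.2772 0.003 ] [0.4159 0.2761 0.003 ]
pump [0.6214 0.2357 0.215 ] [0.6195 0.2277 0.215 ]
tip [0.5897 0.1549 0.19  ] [0.5877 0.1554 0.19  ]
```

arm_command(travel=[[0.1,-0.2,0.15],[0.3,-0.7,0.2],[0.4,-0.8,0.2],[0.4,-0.8,0.2],[0.4,-0.8,0.2],[0.4,-0.8,0.2],[0.4,-0.8,0.2],[0.4,-0.8,0.2],[0.4,-0.8,0.2],[0.4,-0.8,0.2],[0.4,-0.8,0.2]], delta_rot=[[0,0,0],[0,0,0],[0,0,0],[0,0,0],[0,0,0],[0,0,0],[0,0,0],[0,0,0],[0,0,0],[0,0,0],[0,0,0]])

```text
time_s: 1.52
tcp_pos: [0.4436, 0.23, 0.3452]
eef_rot: [180.0, 0.0, -21.1]
contact_force: [0.7, 0.0, -0.2]
gripper_width: 0.0876
gripper_force: 0.0
```

```bash
python3 - <<'E'
from h import *
s=r.get_state(); print(s['time_s'],*[np.round(s[k],4).tolist() for k in('tcp_pos','eef_rot','joints','contact_force')])
cap('wrist','w1'); v=V('w1'); print(v.c.round(3),v.ray(320,200).round(2))
for n,X in dict(cup=(.417,.277,0),pan=(.589,.152,.081),tip=(.589,.155,.19),pump=(.622,.236,.215)).items(): print(n,v.px(X).round())
E
```

```text
1.525 [0.4436, 0.23, 0.3452] [179.9694, 0.0195, -21.1237] [49.9789, 0.7715, -11.1889, -0.0087, -78.0749, 18.8992] [0.6684, 0.0168, -0.1836]
[0.519 0.201 0.484] [-0.29  0.1  -0.95]
cup [299. 183.]
pan [334.  42.]
tip [338.  15.]
pump [233.   3.]
```

View pics/w1.png

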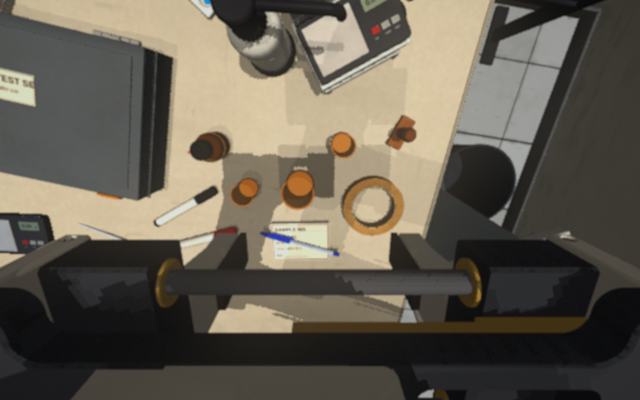

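The wrist picture shows the big cup at (298,188), the small ones at (245,190) and (342,145), the amber bottle at (208,147), the stamp at (403,130) and the pan at about (335,45). The spout overhangs the pan, so the cup has to go in from the front with the tool tilted. I'll test a 30°-below-horizontal attitude in free air.

```bash
cat >> h.py <<'E'
def att(th,el):
    "tool z at heading th, el deg below horizontal; tool x up side"
    t,e=np.radians([th,el]); z=np.array([np.cos(t)*np.cos(e),np.sin(t)*np.cos(e),-np.sin(e)])
    x=np.array([np.cos(t)*np.sin(e),np.sin(t)*np.sin(e),np.cos(e)]); return np.c_[x,np.cross(z,x),z]
def cmd(p,th,el):
    s=r.get_state(); R0=Ro.from_euler('xyz',s['eef_rot'],degrees=True)
    d=(Ro.from_matrix(att(th,el))*R0.inv()).as_rotvec(degrees=True)
    print('travel',((np.array(p)-s['tcp_pos'])/.5).round(4),'rot',(d/90).round(4))
def st():
    s=r.get_state(); R=Ro.from_euler('xyz',s['eef_rot'],degrees=True).as_matrix(); z=R[:,2]
    print(round(s['time_s'],2),'p',s['tcp_pos'].round(4),'th',np.degrees(np.arctan2(z[1],z[0])).round(2),'el',np.degrees(np.arcsin(-z[2])).round(2),'ylevel',R[2,1].round(4),'j',s['joints'].round(2),'F',s['contact_force'].round(2),'w',s['gripper_width'],s['gripper_force'])
E
python3 - <<'E'
from h import *
cmd((.4436,.23,.345),50,30); cmd((.45,.12,.30),50,30);cmd((.45,.12,.30),33,30)
E
```

```text
travel [ 0.     -0.0002 -0.0005] rot [ 0.1769 -0.6856  0.7131]
travel [ 0.0128 -0.2202 -0.0905] rot [ 0.1769 -0.6856  0.7131]
travel [ 0.0128 -0.2202 -0.0905] rot [ 0.0717 -0.6866  0.5439]
```

arm_command(travel=[[0,0,0],[0,0,0],[0,0,0],[0,0,0],[0,0,0],[0,0,0],[0,0,0],[0,0,0],[0,0,0],[0,0,0],[0,0,0]], delta_rot=[[0.1769,-0.6856,0.7131],[0.1769,-0.6856,0.7131],[0.1769,-0.6856,0.7131],[0.1769,-0.6856,0.7131],[0.1769,-0.6856,0.7131],[0.1769,-0.6856,0.7131],[0.1769,-0.6856,0.7131],[0.1769,-0.6856,0.7131],[0.1769,-0.6856,0.7131],[0.1769,-0.6856,0.7131],[0.1769,-0.6856,0.7131]])

```text
time_s: 2.95
tcp_pos: [0.4429, 0.2304, 0.3453]
eef_rot: [-179.8, -60.0, 49.9]
contact_force: [0.1, 0.2, 0.2]
gripper_width: 0.0874
gripper_force: 0.0
```

```bash
python3 - <<'E'
from h import *
st()
E
```

```text
2.95 p [0.4429 0.2304 0.3453] th 50.09 el 29.96 ylevel -0.0014 j [ 50.01 -25.57 -52.8   -1.59  -2.73  91.54] F [0.11 0.23 0.25] w 0.08743045534321842 0.0
```

```bash
cat > kin.py <<'E'
import numpy as np
from scipy.spatial.transform import Rotation as Ro
from scipy.optimize import least_squares
Q=np.array([[85.319,20.546,.682,0,-70.136,-16.507],[49.9789,.7715,-11.1889,-.0087,-78.0749,18.8992],[50.01,-25.57,-52.8,-1.59,-2.73,91.54]])
PP=np.array([[.24383,.62894,.24465],[.4436,.23,.3452],[.4429,.2304,.3453]])
lo=np.array([-176.03,-82.01,-58.28,-173.87,-174.79,-173.66]);hi=np.array([176.03,121.73,71.71,95.51,-.11,173.66])
E_=lambda a,x:Ro.from_euler(a,x,degrees=True).as_matrix()
def fk(q,k):
    r0,z0,L2,L3,d6,ls,lw,a3=k; p=q[1]-q[2]
    A=E_('z',q[0]); U=A@E_('y',q[1]); F=A@E_('y',p)
    W=F@E_('x',-q[3]); T=W@E_('y',-q[4]); T6=T@E_('x',-q[5])
    P=A@[r0,-ls,z0]+U@[0,0,L2]+F@[L3,0,a3]+W@[0,-lw,0]+T@[d6,0,0]
    return P,T6@C
C=np.eye(3)
k0=np.load('k.npy') if __import__('os').path.exists('k.npy') else None
# constant tool frame from pose 2
C=fk(Q[1],[0]*8)[1].T@E_('xyz',[179.97,.02,-21.12])
C=np.round(C)
def solve(P,R,k,n=12,seed=0):
    rng=np.random.default_rng(seed); best=[]
    def f(q):
        p,r_=fk(q,k); return np.r_[(p-P)*1e3,np.degrees(Ro.from_matrix(R@r_.T).as_rotvec())*3]
    j1=np.degrees(np.arctan2(P[1],P[0]))+20
    for i in range(n):
        q0=np.clip(np.array([j1,0,-30,rng.uniform(-170,90),rng.uniform(-100,-10),rng.uniform(-170,170)])+rng.normal(0,8,6),lo+.01,hi-.01)
        s=least_squares(f,q0,bounds=(lo,hi),max_nfev=60)
        if s.cost<.01 and not any(np.abs(s.x-b).max()<1 for b in best): best.append(s.x)
    return best
E
python3 - <<'E'
from kin import *
print(C)
def g(k): return np.concatenate([(fk(q,np.r_[k[:5],k[5],0,0])[0]-p)*1e3 for q,p in zip(Q,PP)])
s=least_squares(g,[0,.198,.6,.47,.357,.1916]); print(s.x.round(4),s.fun.round(1)); np.save('k.npy',np.r_[s.x,0,0])
from h import att
k=np.r_[s.x,0,0]
print(Ro.from_matrix(fk(Q[2],k)[1].T@att(50.09,29.96)).magnitude()*57.3)
for nm,P in(('pick',(.417,.277,.045)),('place',(.589,.155,.125))):
    for e in(30,40,50):
        for th in range(-30 if nm=='pick' else -10,121,20):
            for b in solve(np.array(P),att(th,e),k,6): print(nm,e,th,b.round().astype(int),'margin',np.minimum(b-lo,hi-b).min().round(1))
E
```

```text
[[ 0.  0.  1.]
 [-1. -0.  0.]
 [ 0. -1.  0.]]
[-0.0111  0.1999  0.5996  0.4755  0.3557  0.1918] [ 0.  -0.3 -0.5  0.2  0.4  0.1 -0.1 -0.2  0.4]
0.08839255349205301
pick 30 -30 [ 96  35 -45  50 -66 -81] margin 13.1
pick 30 90 [  23   34  -50 -110  -58  -96] margin 8.0
pick 30 110 [  20   37  -36  -81  -61 -109] margin 21.9
pick 40 -30 [ 91  28 -45  49 -60 -74] margin 13.1
pick 40 -10 [ 98  25 -58  66 -53 -81] margin 0.4
pick 40 90 [  28   27  -50 -106  -45 -107] margin 8.6
pick 40 110 [  24   31  -37  -76  -52 -118] margin 21.0
pick 50 -30 [ 86  22 -44  46 -54 -64] margin 14.0
pick 50 -10 [ 90  18 -55  62 -46 -65] margin 3.8
pick 50 70 [  44   16  -58 -141  -27 -105] margin 0.3
pick 50 90 [  34   21  -48  -96  -32 -124] margin 10.3
pick 50 110 [  30   25  -38  -69  -43 -131] margin 20.5
place 30 -10 [ 69  19 -57  93 -58 -75] margin 1.0
place 30 50 [  17   22  -51 -139  -46 -103] margin 7.1
place 30 70 [   7   27  -38 -101  -52 -119] margin 20.5
place 30 90 [   4   33  -24  -75  -63 -128] margin 34.7
place 30 110 [   5   39  -10  -59  -77 -130] margin 43.3
place 40 -10 [ 63  13 -52  85 -47 -56] margin 6.6
place 40 50 [  20   16  -47 -128  -29 -118] margin 11.4
place 40 70 [  11   22  -36  -89  -41 -134] margin 22.6
place 40 90 [   7   28  -23  -67  -56 -138] margin 35.0
place 40 110 [   8   35  -11  -53  -70 -137] margin 36.9
place 50 -10 [ 56  10 -45  70 -39 -34] margin 13.1
place 50 10 [ 48   8 -49  90 -23 -31] margin 5.2
place 50 50 [  23   13  -42  -94  -17 -154] margin 16.7
place 50 70 [  15   19  -33  -70  -34 -156] margin 17.4
place 50 90 [  12   25  -23  -56  -49 -151] margin 22.3
place 50 110 [  12   30  -12  -45  -63 -145] margin 28.9
```

```bash
python3 - <<'E'
from h import *
A,B,W=V('scene0'),V('side0'),V('w1')
a=lambda u,v:(225+u/4-.4,140+v/4-.4); b=lambda u,v:(245+u/4-.4,140+v/4-.4)
for k,p,q in(('s2 rim',(315,443),(256,432)),('s2 floor',(316,496),(257,502)),('s1 rim',(73,342),(72,283))):
    X,e=tri((A,a(*p)),(B,b(*q))); print(k,X.round(4),*e)
print('s2 w1 floor px',W.px((.457,.186,.003)).round(1))
# orange floor blobs in w1
hsv=cv2.cvtColor(W.img,cv2.COLOR_BGR2HSV); m=cv2.inRange(hsv,(5,120,110),(22,255,255)); m[225:]=0
for c in cv2.findContours(m,0,2)[0]:
    if cv2.contourArea(c)>80:
        e=cv2.fitEllipse(c); print('w1',np.round(e[0],1),np.round(e[1],1),'z3',W.onz(*e[0],.003).round(4),'z70',W.onz(*e[0],.07).round(4))
cap('wrist','w2'); v=V('w2'); print(v.c.round(3),v.ray(320,200).round(2))
for n,X in dict(cup=(.417,.277,0),pan=(.589,.152,.081),tip=(.589,.155,.19),pump=(.622,.236,.215)).items(): print(n,v.px(X).round())
cv2.imwrite('pics/c3.png',np.hstack([cv2.resize(W.img[0:220,160:440],None,fx=2,fy=2,interpolation=2)]))
E
```

```text
s2 rim [0.4601 0.1874 0.049 ] [-0.3  0.6] [ 0.5 -0.5]
s2 floor [0.4571 0.1858 0.0007] [-0.   0.1] [ 0.1 -0.1]
s1 rim [0.4438 0.3635 0.0481] [-0.4  0.6] [ 0.6 -0.5]
s2 w1 floor px [339.6 142.6]
w1 [248.2 187.5] [17.5 19.1] z3 [0.4415 0.3628 0.003 ] z70 [0.4522 0.3402 0.07  ]
w1 [372.5 205. ] [49.  55.6] z3 [0.3318 0.1683 0.003 ] z70 [0.3578 0.1729 0.07  ]
w1 [297.6 190.5] [32.9 38. ] z3 [0.4052 0.2836 0.003 ] z70 [0.421  0.2721 0.07  ]
w1 [395.3 142.9] [ 9.  15.5] z3 [0.423  0.0989 0.003 ] z70 [0.4363 0.1131 0.07  ]
w1 [342.7 145.2] [24.  25.4] z3 [0.4512 0.1827 0.003 ] z70 [0.4606 0.1853 0.07  ]
w1 [405.3 122.5] [11.3 16. ] z3 [0.449  0.0742 0.003 ] z70 [0.4587 0.0919 0.07  ]
[0.392 0.168 0.484] [ 0.44  0.51 -0.74]
cup [285. 370.]
pan [442. 343.]
tip [472. 308.]
pump [432. 229.]
```

View pics/c3.png

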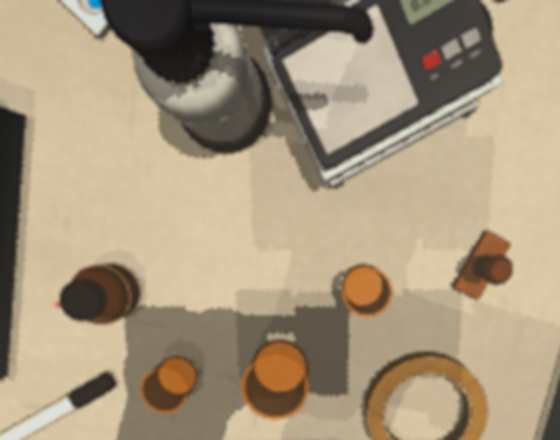

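The crop shows the big cup's rim centre at about (278,382) and floor at (281,368). Pan corners are at (283,66), (330,153) and (418,103), and the spout end at (362,22). I'll refine with three views.

```bash
python3 - <<'E'
from h import *
A,B,W=V('scene0'),V('side0'),V('w1')
a=lambda u,v:(225+u/4-.4,140+v/4-.4); b=lambda u,v:(245+u/4-.4,140+v/4-.4); w=lambda u,v:(160+u/2-.25,v/2-.25)
P={}
for k,p,q,s in(('pan1',(447,252),(488,283),(283,66)),('pan3',(497,346),(497,385),(418,103)),('pan4',(408,305),(415,327),(330,153)),('rim',(150,410),(103,348),(278,382)),('floor',(159,475),(110,437),(281,368))):
    P[k],e=tri((A,a(*p)),(B,b(*q)),(W,w(*s))); print(k,P[k].round(4),*e)
print('pan ctr',((P['pan1']+P['pan3'])/2).round(4),'edges',np.linalg.norm(P['pan3']-P['pan4']).round(4),np.linalg.norm(P['pan1']-P['pan4']).round(4))
for z in(.075,.08,.085,.09): print(z,[W.onz(*w(*s),z)[:2].round(4) for s in((283,66),(330,153),(418,103))],[f.onz(*p,z)[:2].round(4) for f,p in((A,a(447,252)),(A,a(497,346)),(B,b(488,283)),(B,b(497,385)))])
for z in(.19,.2,.215):print(z,'tip',W.px((.589,.155,z)).round(1),'w elbow',W.onz(*w(362,22),z).round(4))
print('pumptop w1',W.onz(*w(148,10),.215).round(4))
E
```

```text
pan1 [0.6127 0.1867 0.0831] [-0.5 -0.2] [0.4 0.2] [0.6 0. ]
pan3 [0.5619 0.1166 0.0822] [1.4 0.3] [-0.6 -0.5] [-1.4  1.1]
pan4 [0.5554 0.1785 0.0857] [0.4 1.2] [-0.1 -1.1] [-0.7 -0.2]
rim [0.4174 0.2738 0.068 ] [0.7 0.7] [ 0.9 -0.2] [-1.2  1.9]
floor [0.4152 0.2749 0.0049] [0.3 0.3] [-0.1 -0.3] [-0.3  0.1]
pan ctr [0.5873 0.1516 0.0827] edges 0.0624 0.0579
0.075 [array([0.6149, 0.1871]), array([0.5558, 0.1772]), array([0.5633, 0.1129])] [array([0.6196, 0.1888]), array([0.5667, 0.1225]), array([0.6195, 0.1966]), array([0.5676, 0.1214])]
0.08 [array([0.6137, 0.1872]), array([0.5553, 0.1775]), array([0.5628, 0.114 ])] [array([0.6153, 0.1865]), array([0.5628, 0.1207]), array([0.6152, 0.1912]), array([0.5636, 0.1166])]
0.085 [array([0.6125, 0.1874]), array([0.5549, 0.1777]), array([0.5622, 0.1151])] [array([0.6111, 0.1842]), array([0.559 , 0.1189]), array([0.6108, 0.1859]), array([0.5596, 0.1118])]
0.09 [array([0.6113, 0.1876]), array([0.5544, 0.178 ]), array([0.5617, 0.1162])] [array([0.6069, 0.182 ]), array([0.5551, 0.1171]), array([0.6064, 0.1805]), array([0.5556, 0.107 ])]
0.19 tip [337.5  15.3] w elbow [0.5913 0.1511 0.19  ]
0.2 tip [338.3  11.6] w elbow [0.5889 0.1527 0.2   ]
0.215 tip [339.5   5.6] w elbow [0.5851 0.1553 0.215 ]
pumptop w1 [0.6209 0.236  0.215 ]
```

```bash
cat > plan.py <<'E'
from h import *
from kin import *
k=np.load('k.npy')
def sc(p,th,el,ref=None):
    "scaled command from current pose (or ref pose tuple)"
    s=r.get_state(); p0,R0=(s['tcp_pos'],Ro.from_euler('xyz',s['eef_rot'],degrees=True)) if ref is None else (np.array(ref[0]),Ro.from_matrix(att(*ref[1:])))
    d=(Ro.from_matrix(att(th,el))*R0.inv()).as_rotvec(degrees=True)
    print((p,th,el),'T',((np.array(p)-p0)/.5).round(3).tolist(),'R',(d/90).round(3).tolist(),'deg',np.linalg.norm(d).round())
def ik(*w):
    for p,th,el in w: print(p,th,el,[b.round().astype(int).tolist() for b in solve(np.array(p),att(th,el),k,4)])
E
python3 - <<'E'
from plan import *
sc((.44,.23,.34),50,60); sc((.416,.2755,.20),100,37)
a=((.416,.2755,.2),100,37)
ik(((.44,.23,.34),50,60),((.416,.2755,.2),100,37),((.416,.2755,.05),100,37),((.45,.10,.3),100,37),((.55,.05,.15),65,37),((.588,.153,.133),65,37),((.588,.153,.133),72,37))
E
```

```text
((0.44, 0.23, 0.34), 50, 60) T [-0.006, -0.001, -0.012] R [-0.256, 0.214, -0.0] deg 30.0
((0.416, 0.2755, 0.2), 100, 37) T [-0.054, 0.09, -0.292] R [-0.078, 0.02, 0.554] deg 50.0
(0.44, 0.23, 0.34) 50 60 [[51, -16, -32, 0, -44, 89]]
(0.416, 0.2755, 0.2) 100 37 [[24, 13, -38, -73, -54, -139]]
(0.416, 0.2755, 0.05) 100 37 [[24, 30, -43, -91, -51, -111]]
(0.45, 0.1, 0.3) 100 37 [[1, 11, -24, -55, -76, -147]]
(0.55, 0.05, 0.15) 65 37 [[-2, 19, -39, -86, -48, -132]]
(0.588, 0.153, 0.133) 65 37 [[11, 21, -39, -100, -41, -128]]
(0.588, 0.153, 0.133) 72 37 [[9, 23, -35, -89, -46, -131]]
```

j6 would wind past its limit on that path. I'll check an unwinding path, via tool-down and a negative yaw, with my fitted kinematics.

```bash
cat >> plan.py <<'E'
def track(q,wps,n=12):
    q=np.array(q,float)
    for P,th,el in wps:
        p0,R0=fk(q,k); dR=Ro.from_matrix(att(th,el)@R0.T).as_rotvec(); mn=99;bad=0;mx=0
        for i in range(1,n+1):
            Pi=p0+(np.array(P)-p0)*i/n; Ri=Ro.from_rotvec(dR*i/n).as_matrix()@R0
            f=lambda x:np.r_[(fk(x,k)[0]-Pi)*1e3,np.degrees(Ro.from_matrix(Ri@fk(x,k)[1].T).as_rotvec())*3]
            s=least_squares(f,np.clip(q,lo+.01,hi-.01),bounds=(lo,hi)); mx=max(mx,np.abs(s.x-q).max()); q=s.x; bad=max(bad,s.cost); mn=min(mn,np.minimum(q-lo,hi-q).min())
        print(P,th,el,'->',q.round().astype(int).tolist(),'minmargin',mn.round(1),'err',round(bad,3),'maxstep',mx.round())
    return q
E
python3 - <<'E'
from plan import *
q=r.get_state()['joints']
q=track(q,[((.443,.23,.345),-40,90),((.443,.23,.345),-130,90),((.416,.22,.3),170,60),((.416,.2755,.2),100,37),((.416,.2755,.05),100,37),((.416,.2755,.25),100,37),((.5,.03,.25),70,37),((.54,.05,.16),67,37),((.588,.153,.133),67,37)])
sc((.443,.23,.345),-40,90)
d=((.443,.23,.345),-130,90); sc((.416,.22,.3),170,60,d); sc((.416,.2755,.2),100,37,d)
E
```

```text
(0.443, 0.23, 0.345) -40 90 -> [50, 1, -11, 0, -78, 0] minmargin 7.2 err 0.0 maxstep 53.0
(0.443, 0.23, 0.345) -130 90 -> [50, 1, -11, 0, -78, -90] minmargin 46.9 err 0.0 maxstep 8.0
(0.416, 0.22, 0.3) 170 60 -> [36, 15, -6, -21, -91, -132] minmargin 41.7 err 0.0 maxstep 4.0
(0.416, 0.2755, 0.2) 100 37 -> [24, 13, -38, -73, -54, -139] minmargin 20.4 err 0.0 maxstep 7.0
(0.416, 0.2755, 0.05) 100 37 -> [24, 30, -43, -91, -51, -111] minmargin 14.8 err 0.0 maxstep 2.0
(0.416, 0.2755, 0.25) 100 37 -> [24, 9, -35, -69, -56, -147] minmargin 15.2 err 0.0 maxstep 3.0
(0.5, 0.03, 0.25) 70 37 -> [-6, 9, -35, -69, -56, -148] minmargin 21.8 err 0.0 maxstep 3.0
(0.54, 0.05, 0.16) 67 37 -> [-3, 18, -38, -82, -49, -133] minmargin 20.0 err 0.0 maxstep 1.0
(0.588, 0.153, 0.133) 67 37 -> [10, 22, -38, -96, -42, -129] minmargin 19.7 err 0.0 maxstep 1.0
((0.443, 0.23, 0.345), -40, 90) T [-0.0, -0.001, -0.002] R [-0.065, 0.732, -0.899] deg 104.0
((0.416, 0.22, 0.3), 170, 60) T [-0.054, -0.02, -0.09] R [-0.119, 0.328, -0.651] deg 66.0
((0.416, 0.2755, 0.2), 100, 37) T [-0.054, 0.091, -0.29] R [0.188, 0.701, -1.32] deg 136.0
```

arm_command(travel=[[0,0,0],[0,0,0],[0,0,0],[0,0,0],[0,0,0],[0,0,0],[0,0,0],[0,0,0],[0,0,0],[0,0,0],[0,0,0],[0,0,0]], delta_rot=[[-0.065,0.732,-0.899],[-0.065,0.732,-0.899],[-0.065,0.732,-0.899],[-0.065,0.732,-0.899],[-0.065,0.732,-0.899],[-0.065,0.732,-0.899],[-0.065,0.732,-0.899],[-0.065,0.732,-0.899],[-0.065,0.732,-0.899],[-0.065,0.732,-0.899],[-0.065,0.732,-0.899],[-0.065,0.732,-0.899]])

```text
time_s: 4.5
tcp_pos: [0.4448, 0.2306, 0.3445]
eef_rot: [179.8, 0.0, -40.1]
contact_force: [-0.6, -0.2, -0.2]
gripper_width: 0.0877
gripper_force: 0.0
```

arm_command(travel=[[0,0,0],[0,0,0],[0,0,0],[0,0,0],[0,0,0],[0,0,0],[0,0,0],[0,0,0],[0,0,0],[0,0,0]], delta_rot=[[0,0,-1],[0,0,-1],[0,0,-1],[0,0,-1],[0,0,-1],[0,0,-1],[0,0,-1],[0,0,-1],[0,0,-1],[0,0,-1]])

```text
time_s: 5.75
tcp_pos: [0.4431, 0.2295, 0.3457]
eef_rot: [180.0, 0.1, -129.9]
contact_force: [-0.5, -0.1, -0.0]
gripper_width: 0.088
gripper_force: 0.0
```

arm_command(travel=[[-0.054,-0.02,-0.09],[-0.054,-0.02,-0.09],[-0.054,-0.02,-0.09],[-0.054,-0.02,-0.09],[-0.054,-0.02,-0.09],[-0.054,-0.02,-0.09],[-0.054,-0.02,-0.09],[-0.054,-0.02,-0.09]], delta_rot=[[-0.119,0.328,-0.651],[-0.119,0.328,-0.651],[-0.119,0.328,-0.651],[-0.119,0.328,-0.651],[-0.119,0.328,-0.651],[-0.119,0.328,-0.651],[-0.119,0.328,-0.651],[-0.119,0.328,-0.651]])

```text
time_s: 6.75
tcp_pos: [0.4166, 0.2194, 0.3004]
eef_rot: [179.9, -29.9, 170.1]
contact_force: [-0.0, 0.3, 0.5]
gripper_width: 0.0883
gripper_force: 0.0
```

```bash
python3 - <<'E'
from plan import *
st(); sc((.416,.2755,.2),100,37)
E
```

```text
6.75 p [0.4166 0.2194 0.3004] th 169.83 el 60.11 ylevel 0.0023 j [  34.35   15.21    2.57  -20.72  -99.03 -133.59] F [-0.05  0.29  0.48] w 0.08826390288544961 0.0
((0.416, 0.2755, 0.2), 100, 37) T [-0.001, 0.112, -0.201] R [0.192, 0.194, -0.767] deg 73.0
```

```bash
python3 - <<'E'
import kin
from plan import *
s=r.get_state(); 
np.savez('d4.npz',q=s['joints'],p=s['tcp_pos'],e=s['eef_rot'])
Qs=np.vstack([Q,s['joints']]);Ps=np.vstack([PP,s['tcp_pos']])
print('ori err',Ro.from_matrix(fk(s['joints'],k)[1].T@Ro.from_euler('xyz',s['eef_rot'],degrees=True).as_matrix()).magnitude()*57.3)
g=lambda x:np.concatenate([(fk(q,x)[0]-p)*1e3 for q,p in zip(Qs,Ps)])
so=least_squares(g,k); print(so.x.round(4),so.fun.round(1)); np.save('k.npy',so.x)
plan_k=so.x
import plan; plan.k=so.x
q=track(s['joints'],[((.416,.2755,.2),100,37),((.416,.2755,.05),100,37),((.416,.2755,.25),100,37),((.5,.03,.25),70,37),((.54,.05,.16),67,37),((.588,.153,.133),67,37)])
E
```

```text
ori err 9.900444822616077e-15
[-0.0019  0.2027  0.6017  0.4663  0.36    0.0009  0.191  -0.0029] [ 0.2  0.1  0.4  0.1  0.1 -0.3  0.  -0.1 -0.2 -0.2  0.1  0.1]
(0.416, 0.2755, 0.2) 100 37 -> [12, 13, -17, -57, -71, -156] minmargin 17.2 err 0.0 maxstep 3.0
(0.416, 0.2755, 0.05) 100 37 -> [10, 28, -21, -64, -63, -137] minmargin 18.7 err 0.0 maxstep 2.0
(0.416, 0.2755, 0.25) 100 37 -> [12, 9, -15, -56, -74, -163] minmargin 11.2 err 0.0 maxstep 2.0
(0.5, 0.03, 0.25) 70 37 -> [-18, 9, -14, -56, -74, -163] minmargin 11.1 err 0.0 maxstep 3.0
(0.54, 0.05, 0.16) 67 37 -> [-15, 17, -17, -61, -65, -155] minmargin 11.7 err 0.0 maxstep 1.0
(0.588, 0.153, 0.133) 67 37 -> [-4, 20, -15, -66, -56, -158] minmargin 15.6 err 0.0 maxstep 1.0
```

The offset turns out to sit at the wrist; the refit residual is under 0.5 mm and the path is still feasible. Moving to above the cup.

arm_command(travel=[[-0.001,0.112,-0.2],[-0.001,0.112,-0.2],[-0.001,0.112,-0.2],[-0.001,0.112,-0.2],[-0.001,0.112,-0.2],[-0.001,0.112,-0.2],[-0.001,0.112,-0.2],[-0.001,0.112,-0.2],[-0.001,0.112,-0.2]], delta_rot=[[0.192,0.194,-0.767],[0.192,0.194,-0.767],[0.192,0.194,-0.767],[0.192,0.194,-0.767],[0.192,0.194,-0.767],[0.192,0.194,-0.767],[0.192,0.194,-0.767],[0.192,0.194,-0.767],[0.192,0.194,-0.767]])

```text
time_s: 7.88
tcp_pos: [0.416, 0.2758, 0.2011]
eef_rot: [179.8, -53.0, 100.3]
contact_force: [0.3, 1.1, 0.1]
gripper_width: 0.0877
gripper_force: 0.0
```

```bash
python3 - <<'E'
from plan import *
st(); sc((.416,.2755,.05),100,37)
cap('wrist','w3'); cap('side','side1'); v=V('w3'); b=V('side1')
for X in((.416,.2755,0),(.416,.2755,.07)): print(v.px(X),b.px(X))
cv2.imwrite('pics/c4.png',np.hstack([v.img[:, 120:520],cv2.resize(b.img[160:310,200:350],(400,400),interpolation=2)]))
E
```

```text
7.88 p [0.416  0.2758 0.2011] th 100.01 el 37.04 ylevel 0.002 j [  12.03   12.5   -16.98  -57.38  -71.28 -156.58] F [0.28 1.05 0.12] w 0.08773581765589235 0.0
((0.416, 0.2755, 0.05), 100, 37) T [-0.0, -0.001, -0.302] R [0.0, 0.001, -0.001] deg 0.0
[317.55840571 333.79459185] [272.33118097 249.99653674]
[317.60653717 319.04426291] [270.25346946 225.46386064]
```

View pics/c4.png

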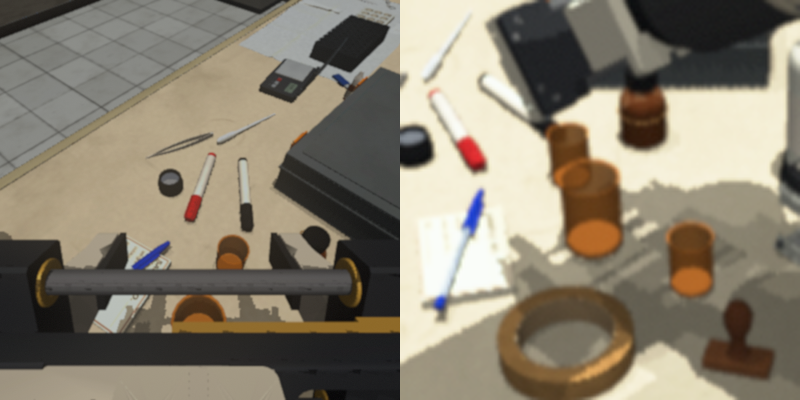

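The left panel (wrist) shows the cup rim at about (200,310), midway between the fingers. The right panel (side) shows the cup floor at (593,237) with clear space round it. Now I descend.

arm_command(travel=[[0,0,-0.06],[0,0,-0.12],[0,0,-0.18],[0,0,-0.23],[0,0,-0.27],[0,0,-0.295],[0,0,-0.302],[0,0,-0.302],[0,0,-0.302]], delta_rot=[[0,0,0],[0,0,0],[0,0,0],[0,0,0],[0,0,0],[0,0,0],[0,0,0],[0,0,0],[0,0,0]])

```text
time_s: 9.1
tcp_pos: [0.4164, 0.2758, 0.0503]
eef_rot: [-180.0, -53.1, 99.9]
contact_force: [0.4, -0.2, -0.2]
gripper_width: 0.0876
gripper_force: 0.0
```

arm_command(travel=[[0,0,0],[0,0,0],[0,0,0],[0,0,0],[0,0,0],[0,0,0],[0,0,0],[0,0,0],[0,0,0],[0,0,0]], delta_rot=[[0,0,0],[0,0,0],[0,0,0],[0,0,0],[0,0,0],[0,0,0],[0,0,0],[0,0,0],[0,0,0],[0,0,0]], grip=0.4, newtons=9)

```text
time_s: 10.35
tcp_pos: [0.4161, 0.2757, 0.0496]
eef_rot: [-179.9, -53.1, 99.8]
contact_force: [0.5, -0.4, 1.2]
gripper_width: 0.0505
gripper_force: 9.0
```

```bash
python3 - <<'E'
from plan import *
st(); cap('side','side2'); cap('scene','scene2'); b=V('side2');a=V('scene2')
print(b.px((.416,.2755,.003)),a.px((.416,.2755,.003)))
cv2.imwrite('pics/c5.png',np.hstack([cv2.resize(a.img[190:290,215:315],(400,400),interpolation=2),cv2.resize(b.img[170:290,220:340],(400,400),interpolation=2)]))
E
```

```text
10.35 p [0.4161 0.2757 0.0496] th 99.93 el 36.94 ylevel -0.0014 j [   9.68   28.27  -20.92  -63.67  -63.09 -137.23] F [ 0.54 -0.45  1.25] w 0.050455749689767036 8.99801923893392
[272.24510926 248.980241  ] [264.77568997 258.79132651]
```

View pics/c5.png

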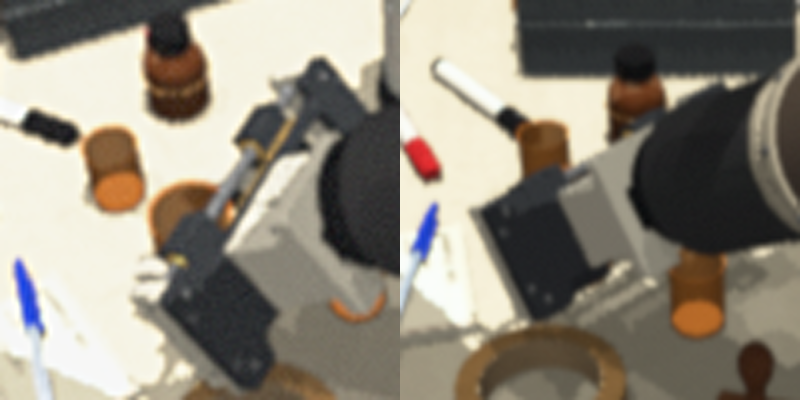

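The crop (scene left, side right) shows the gripper closed round the large cup at left (190,210), with a small cup free at (113,170). The width of 50.5 mm matches the 50 mm diameter, and the force is 9 N per pad. Lifting, then moving round to the right front of the jack.

arm_command(travel=[[0,0,0.01],[0,0,0.04],[0,0,0.1],[0,0,0.2],[0,0,0.3],[0,0,0.38],[0,0,0.4],[0,0,0.4]], delta_rot=[[0,0,0],[0,0,0],[0,0,0],[0,0,0],[0,0,0],[0,0,0],[0,0,0],[0,0,0]], newtons=10)

```text
time_s: 11.45
tcp_pos: [0.4156, 0.2757, 0.2504]
eef_rot: [180.0, -53.1, 99.9]
contact_force: [0.7, -0.7, -2.2]
gripper_width: 0.0506
gripper_force: 10.0
```

arm_command(travel=[[0.01,-0.04,0],[0.03,-0.1,0],[0.06,-0.18,0],[0.09,-0.26,0],[0.12,-0.34,0],[0.14,-0.4,0],[0.16,-0.45,0],[0.17,-0.48,0],[0.17,-0.49,0],[0.17,-0.49,0],[0.17,-0.49,0]], delta_rot=[[0,0,-0.03],[0,0,-0.08],[0,0,-0.13],[0,0,-0.19],[0,0,-0.25],[0,0,-0.3],[0,0,-0.34],[0,0,-0.36],[0,0,-0.366],[0,0,-0.366],[0,0,-0.366]])

```text
time_s: 12.82
tcp_pos: [0.5008, 0.0314, 0.2495]
eef_rot: [-179.8, -53.1, 66.9]
contact_force: [0.4, 0.4, -1.9]
gripper_width: 0.0507
gripper_force: 10.0
```

```bash
python3 - <<'E'
from plan import *
st(); sc((.545,.052,.145),67,37)
cap('side','side3'); cap('scene','scene3'); b=V('side3');a=V('scene3')
s=r.get_state()['tcp_pos']; c=s-[0,0,.0496]
for z in(.003,.07): print(a.px(c+[0,0,z]).round(1),b.px(c+[0,0,z]).round(1))
u,v=a.px(c+[0,0,.035]).astype(int); x,y=b.px(c+[0,0,.035]).astype(int); print(u,v,x,y)
cv2.imwrite('pics/c6.png',np.hstack([cv2.resize(a.img[v-50:v+50,u-50:u+50],(400,400),interpolation=2),cv2.resize(b.img[y-50:y+50,x-50:x+50],(400,400),interpolation=2)]))
E
```

```text
12.82 p [0.5008 0.0314 0.2495] th 67.09 el 36.93 ylevel -0.0018 j [ -17.49    7.47  -15.74  -56.71  -72.16 -164.11] F [ 0.35  0.39 -1.9 ] w 0.05071734563439991 9.998744367621839
((0.545, 0.052, 0.145), 67, 37) T [0.088, 0.041, -0.209] R [-0.001, -0.001, -0.0] deg 0.0
[376.4 224.5] [373.4 219.2]
[380.2 201.4] [375.3 187.7]
378 213 374 204
```

View pics/c6.png

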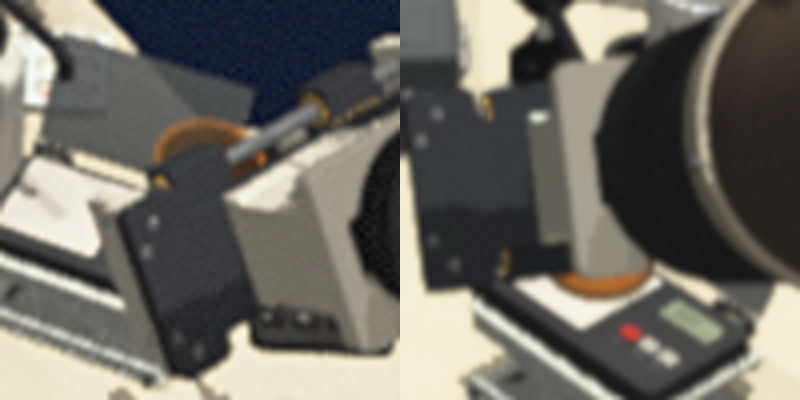

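The cup hangs upright in the jaws: rim at left (212,145), base at right (607,285), both within about 2 px of the prediction. Lowering to the insertion height, then sliding in under the spout.

arm_command(travel=[[0.02,0.01,-0.05],[0.05,0.025,-0.12],[0.075,0.035,-0.18],[0.088,0.041,-0.206],[0.088,0.041,-0.209],[0.088,0.041,-0.209]], delta_rot=[[0,0,0],[0,0,0],[0,0,0],[0,0,0],[0,0,0],[0,0,0]])

```text
time_s: 13.68
tcp_pos: [0.5451, 0.0511, 0.146]
eef_rot: [-180.0, -53.1, 66.9]
contact_force: [-0.4, -0.3, -1.4]
gripper_width: 0.0507
gripper_force: 10.0
```

```bash
python3 - <<'E'
from plan import *
st(); sc((.588,.153,.144),67,37)
E
```

```text
13.68 p [0.5451 0.0511 0.146 ] th 66.97 el 36.94 ylevel -0.0003 j [ -15.32   18.82  -16.64  -61.66  -64.15 -153.77] F [-0.36 -0.29 -1.43] w 0.050722056286678814 9.998703966848552
((0.588, 0.153, 0.144), 67, 37) T [0.086, 0.204, -0.004] R [-0.001, 0.0, 0.0] deg 0.0
```

arm_command(travel=[[0.006,0.015,0],[0.018,0.042,0],[0.031,0.073,0],[0.044,0.104,-0.001],[0.057,0.135,-0.002],[0.069,0.163,-0.003],[0.078,0.186,-0.004],[0.084,0.199,-0.004],[0.086,0.204,-0.004],[0.086,0.204,-0.004],[0.086,0.204,-0.004]], delta_rot=[[0,0,0],[0,0,0],[0,0,0],[0,0,0],[0,0,0],[0,0,0],[0,0,0],[0,0,0],[0,0,0],[0,0,0],[0,0,0]])

```text
time_s: 15.05
tcp_pos: [0.588, 0.1528, 0.143]
eef_rot: [-179.9, -53.0, 66.8]
contact_force: [0.4, -0.0, -2.2]
gripper_width: 0.0502
gripper_force: 10.0
```

```bash
python3 - <<'E'
from plan import *
st()
cap('side','side4'); cap('scene','scene4'); b=V('side4');a=V('scene4')
s=r.get_state()['tcp_pos']; c=s-[0,0,.0496]
for X in(c,c+[0,0,.07],(.588,.153,.19),(.588,.153,.083)): print(np.round((a.px(X)-[295,160])*4,0),np.round((b.px(X)-[320,140])*4+[400,0],0))
cv2.imwrite('pics/c7.png',np.hstack([cv2.resize(a.img[160:260,295:395],(400,400),interpolation=2),cv2.resize(b.img[140:240,320:420],(400,400),interpolation=2)]))
E
```

```text
15.05 p [0.588  0.1528 0.143 ] th 66.98 el 36.95 ylevel -0.0015 j [  -3.78   19.43  -15.25  -65.46  -56.04 -159.51] F [ 0.35 -0.04 -2.16] w 0.05018257085137548 9.99866179190576
[191. 203.] [591. 313.]
[196. 122.] [597. 204.]
[198.  89.] [599. 160.]
[190. 214.] [590. 328.]
```

View pics/c7.png

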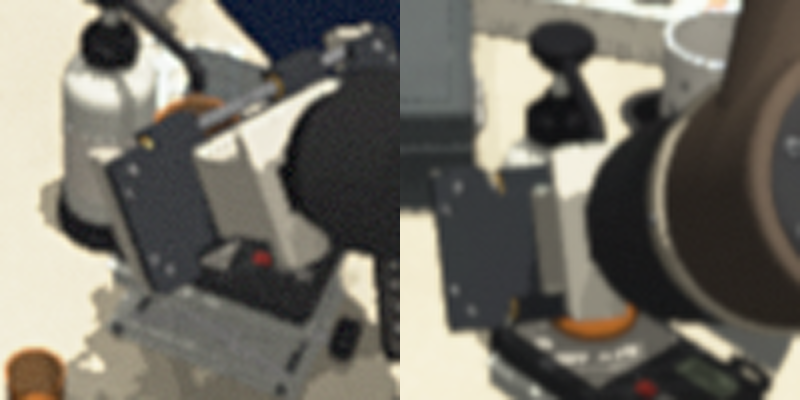

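The scene panel shows the spout tip at (198,85), over the cup's rim at about (194,120), and the side panel shows the base at (597,325) just above the pan. Nothing touches. Now lowering softly in small steps.

arm_command(travel=[[0,0,-0.003],[0,0,-0.006],[0,0,-0.008],[0,0,-0.01],[0,0,-0.01],[0,0,-0.01]], delta_rot=[[0,0,0],[0,0,0],[0,0,0],[0,0,0],[0,0,0],[0,0,0]])

```text
time_s: 15.9
tcp_pos: [0.588, 0.1532, 0.1381]
eef_rot: [-179.9, -53.1, 66.8]
contact_force: [-0.3, 0.1, -1.8]
gripper_width: 0.0502
gripper_force: 10.0
```

arm_command(travel=[[0,0,-0.001],[0,0,-0.002],[0,0,-0.003],[0,0,-0.003]], delta_rot=[[0,0,0],[0,0,0],[0,0,0],[0,0,0]])

```text
time_s: 16.4
tcp_pos: [0.588, 0.1532, 0.1365]
eef_rot: [-179.8, -53.1, 66.8]
contact_force: [-1.1, -0.4, -1.8]
gripper_width: 0.0506
gripper_force: 10.0
```

arm_command(travel=[[0,0,-0.001],[0,0,-0.002],[0,0,-0.002]], delta_rot=[[0,0,0],[0,0,0],[0,0,0]])

```text
time_s: 16.77
tcp_pos: [0.588, 0.1532, 0.1355]
eef_rot: [-179.8, -53.1, 66.8]
contact_force: [-0.5, 0.2, -1.2]
gripper_width: 0.0505
gripper_force: 10.0
```

arm_command(travel=[[0,0,-0.001],[0,0,-0.001]], delta_rot=[[0,0,0],[0,0,0]])

```text
time_s: 17.02
tcp_pos: [0.588, 0.1532, 0.135]
eef_rot: [-179.9, -53.1, 66.8]
contact_force: [0.9, 0.7, -0.5]
gripper_width: 0.0504
gripper_force: 10.0
```

```bash
cat > f.py <<'E'
from h import *
# mean of force over a few camera-timed readings
F=[]
for i in range(4): F.append(r.get_state()['contact_force']); viewer.capture('scene')
print(np.mean(F,0).round(2),np.array(F)[:,2].round(1),r.get_state()['tcp_pos'].round(4))
E
python3 f.py
```

```text
[ 0.23  0.54 -1.67] [-0.5 -2.4 -2.2 -1.5] [0.588  0.1532 0.1351]
```

arm_command(travel=[[0,0,-0.001],[0,0,-0.001]], delta_rot=[[0,0,0],[0,0,0]])

```text
time_s: 17.48
tcp_pos: [0.588, 0.1532, 0.1345]
eef_rot: [-179.8, -53.1, 66.8]
contact_force: [0.5, 0.5, -1.6]
gripper_width: 0.0507
gripper_force: 10.0
```

```bash
python3 f.py
```

```text
[ 0.26 -0.09 -1.41] [-1.6 -0.8 -1.6 -1.6] [0.588  0.1532 0.1346]
```

arm_command(travel=[[0,0,-0.001],[0,0,-0.001]], delta_rot=[[0,0,0],[0,0,0]])

```text
time_s: 17.92
tcp_pos: [0.588, 0.1532, 0.134]
eef_rot: [-179.8, -53.1, 66.8]
contact_force: [-1.4, -0.4, -0.9]
gripper_width: 0.0507
gripper_force: 10.0
```

```bash
python3 f.py
```

```text
[-0.17 -0.19 -1.49] [-0.9 -1.5 -1.8 -1.7] [0.588  0.1532 0.1341]
```

arm_command(travel=[[0,0,-0.001],[0,0,-0.001]], delta_rot=[[0,0,0],[0,0,0]])

```text
time_s: 18.38
tcp_pos: [0.588, 0.1532, 0.1335]
eef_rot: [-179.8, -53.1, 66.8]
contact_force: [0.5, -0.5, -2.1]
gripper_width: 0.0501
gripper_force: 10.0
```

```bash
python3 f.py
```

```text
[-0.16 -0.38 -1.47] [-2.1 -1.4 -1.5 -0.9] [0.588  0.1532 0.1336]
```

arm_command(travel=[[0,0,-0.001],[0,0,-0.001]], delta_rot=[[0,0,0],[0,0,0]])

```text
time_s: 18.82
tcp_pos: [0.5881, 0.1533, 0.1331]
eef_rot: [-179.9, -53.1, 66.8]
contact_force: [-0.6, -0.6, -0.5]
gripper_width: 0.0505
gripper_force: 10.0
```

```bash
python3 f.py
```

```text
[ 0.09  0.13 -0.76] [-0.5 -1.1 -0.4 -1. ] [0.5881 0.1532 0.1331]
```

arm_command(travel=[[0,0,-0.001],[0,0,-0.001]], delta_rot=[[0,0,0],[0,0,0]])

```text
time_s: 19.27
tcp_pos: [0.5881, 0.1532, 0.1327]
eef_rot: [-179.9, -53.1, 66.8]
contact_force: [-0.0, -0.4, 0.7]
gripper_width: 0.0504
gripper_force: 10.0
```

```bash
python3 f.py
```

```text
[-0.13 -0.07  0.33] [ 0.7  0.2 -0.4  0.7] [0.5881 0.1532 0.1327]
```

The pan now carries the cup, with about 2 N taken up. Easing the grip, then opening just enough.

arm_command(travel=[[0,0,0],[0,0,0]], delta_rot=[[0,0,0],[0,0,0]], newtons=3)

```text
time_s: 19.73
tcp_pos: [0.5881, 0.1532, 0.1326]
eef_rot: [-179.9, -53.1, 66.8]
contact_force: [-0.2, -0.3, 1.6]
gripper_width: 0.0507
gripper_force: 3.0
```

arm_command(travel=[[0,0,0],[0,0,0],[0,0,0],[0,0,0],[0,0,0]], delta_rot=[[0,0,0],[0,0,0],[0,0,0],[0,0,0],[0,0,0]], grip=0.7)

```text
time_s: 20.35
tcp_pos: [0.588, 0.1532, 0.1326]
eef_rot: [-179.9, -53.1, 66.8]
contact_force: [0.3, -0.2, -0.2]
gripper_width: 0.0612
gripper_force: 0.0
```

```bash
python3 - <<'E'
from plan import *
st(); sc((.545,.052,.135),67,37); sc((.49,-.02,.26),67,37)
q=r.get_state()['joints']
track(q,[((.545,.052,.135),67,37),((.5,.0,.30),67,37),((.52,.1,.33),110,65),((.55,.2,.33),158,90),((.623,.24,.27),158,90)])
E
```

```text
20.35 p [0.588  0.1532 0.1326] th 67.0 el 36.94 ylevel -0.0015 j [  -3.99   20.44  -15.5   -66.16  -55.7  -158.02] F [ 0.35 -0.22 -0.21] w 0.06116371012607454 0.0
((0.545, 0.052, 0.135), 67, 37) T [-0.086, -0.202, 0.005] R [-0.001, -0.001, 0.001] deg 0.0
((0.49, -0.02, 0.26), 67, 37) T [-0.196, -0.346, 0.255] R [-0.001, -0.001, 0.001] deg 0.0
(0.545, 0.052, 0.135) 67 37 -> [-15, 20, -17, -62, -64, -152] minmargin 16.1 err 0.0 maxstep 1.0
(0.5, 0.0, 0.3) 67 37 -> [-21, 5, -11, -55, -78, -168] minmargin 5.7 err 0.0 maxstep 1.0
(0.52, 0.1, 0.33) 110 65 -> [13, 9, 2, -25, -86, -171] minmargin 2.6 err 0.0 maxstep 3.0
(0.55, 0.2, 0.33) 158 90 -> [39, 10, -3, 0, -77, -151] minmargin 4.4 err 0.0 maxstep 2.0
(0.623, 0.24, 0.27) 158 90 -> [38, 19, 2, 0, -73, -150] minmargin 22.7 err 0.0 maxstep 1.0
```

arm_command(travel=[[-0.003,-0.008,0],[-0.012,-0.028,0],[-0.026,-0.06,0],[-0.042,-0.098,0.001],[-0.06,-0.14,0.003],[-0.076,-0.18,0.005],[-0.1,-0.22,0.03],[-0.14,-0.27,0.1],[-0.17,-0.31,0.18],[-0.19,-0.34,0.24],[-0.19,-0.34,0.24],[-0.19,-0.34,0.24]], delta_rot=[[0,0,0],[0,0,0],[0,0,0],[0,0,0],[0,0,0],[0,0,0],[0,0,0],[0,0,0],[0,0,0],[0,0,0],[0,0,0],[0,0,0]])

```text
time_s: 21.85
tcp_pos: [0.4925, -0.0174, 0.2523]
eef_rot: [-179.8, -53.1, 66.7]
contact_force: [-0.3, 0.8, -0.1]
gripper_width: 0.0614
gripper_force: 0.0
```

```bash
python3 - <<'E'
from plan import *
st()
# cup check on the pan: orange blob, scene & side
for n in('scene','side'):
    cap(n,n+'5'); v=V(n+'5'); c0=v.px((.588,.153,.118)); 
    m=cv2.inRange(cv2.cvtColor(v.img,cv2.COLOR_BGR2HSV),(4,90,50),(24,255,255)); k_=[]
    for c in cv2.findContours(m,0,2)[0]:
        x,y,w,h=cv2.boundingRect(c)
        if np.hypot(x+w/2-c0[0],y+h/2-c0[1])<25 and w*h>30: k_.append((x,y,w,h))
    print(n,'blobs',k_)
    ang=np.linspace(0,6.28,40); pts=np.array([v.px((.588+.0255*np.cos(t),.153+.0255*np.sin(t),z)) for t in ang for z in(.083,.153)])
    print(' expected',pts.min(0).round(1),(pts.max(0)-pts.min(0)).round(1),'tip',v.px((.588,.153,.19)).round(1))
q=r.get_state()['joints']
for w in ([((.5,.05,.33),130,60),((.55,.18,.33),180,90),((.62,.236,.29),248,90)],[((.5,.0,.30),140,60),((.52,.15,.33),200,80),((.62,.236,.29),248,90)]):
    track(q,w); print()
E
```

```text
21.85 p [ 0.4925 -0.0174  0.2523] th 66.94 el 36.94 ylevel -0.0017 j [ -23.15    8.97  -13.83  -55.25  -76.6  -161.5 ] F [-0.31  0.76 -0.07] w 0.061355598177845944 0.0
scene blobs [(333, 187, 22, 33)]
 expected [332.3 186.3] [22.2 34.9] tip [344.5 182.3]
side blobs []
 expected [355.7 188.3] [25.6 40.9] tip [369.7 180.1]
(0.5, 0.05, 0.33) 130 60 -> [8, 14, 7, -25, -99, -148] minmargin 12.7 err 0.0 maxstep 3.0
(0.55, 0.18, 0.33) 180 90 -> [37, 9, -4, 0, -77, -127] minmargin 27.3 err 0.0 maxstep 3.0
(0.62, 0.236, 0.29) 248 90 -> [38, 18, 3, 0, -75, -60] minmargin 51.8 err 0.0 maxstep 6.0

(0.5, 0.0, 0.3) 140 60 -> [6, 18, 6, -21, -100, -135] minmargin 13.8 err 0.0 maxstep 3.0
(0.52, 0.15, 0.33) 200 80 -> [35, 12, 0, -3, -88, -105] minmargin 41.0 err 0.0 maxstep 3.0
(0.62, 0.236, 0.29) 248 90 -> [38, 18, 3, 0, -75, -60] minmargin 58.1 err 0.0 maxstep 4.0
```

In the scene view the cup stands within about 1 px of where it should be under the spout. Now closing the fingers and going to the pump by the first path.

```bash
python3 - <<'E'
from plan import *
a=((.5,.05,.33),130,60); b=((.55,.18,.33),180,90); c=((.6225,.240,.28),248,90)
sc(*a); sc(*b,a); sc(*c,b)
E
```

```text
((0.5, 0.05, 0.33), 130, 60) T [0.015, 0.134, 0.157] R [-0.266, -0.042, 0.691] deg 67.0
((0.55, 0.18, 0.33), 180, 90) T [0.1, 0.26, 0.0] R [-0.145, -0.312, 0.542] deg 58.0
((0.6225, 0.24, 0.28), 248, 90) T [0.145, 0.12, -0.1] R [0.0, 0.0, 0.756] deg 68.0
```

arm_command(travel=[[0.005,0.03,0.06],[0.01,0.06,0.12],[0.015,0.1,0.157],[0.015,0.134,0.157],[0.015,0.134,0.157],[0.015,0.134,0.157],[0.015,0.134,0.157],[0.015,0.134,0.157],[0.015,0.134,0.157]], delta_rot=[[-0.266,-0.042,0.691],[-0.266,-0.042,0.691],[-0.266,-0.042,0.691],[-0.266,-0.042,0.691],[-0.266,-0.042,0.691],[-0.266,-0.042,0.691],[-0.266,-0.042,0.691],[-0.266,-0.042,0.691],[-0.266,-0.042,0.691]], grip=0, newtons=10)

```text
time_s: 23.08
tcp_pos: [0.5002, 0.0498, 0.3308]
eef_rot: [179.9, -30.1, 129.9]
contact_force: [0.2, 0.2, 0.1]
gripper_width: 0.0006
gripper_force: 0.0
```

arm_command(travel=[[0.02,0.05,0],[0.05,0.13,0],[0.08,0.2,0],[0.1,0.26,0],[0.1,0.26,0],[0.1,0.26,0],[0.1,0.26,0],[0.1,0.26,0]], delta_rot=[[-0.145,-0.312,0.542],[-0.145,-0.312,0.542],[-0.145,-0.312,0.542],[-0.145,-0.312,0.542],[-0.145,-0.312,0.542],[-0.145,-0.312,0.542],[-0.145,-0.312,0.542],[-0.145,-0.312,0.542]])

```text
time_s: 24.08
tcp_pos: [0.5507, 0.1794, 0.3312]
eef_rot: [179.8, -0.1, 179.8]
contact_force: [0.6, -0.9, 0.1]
gripper_width: 0.0002
gripper_force: 0.0
```

arm_command(travel=[[0.03,0.03,0],[0.07,0.06,0],[0.11,0.09,0],[0.145,0.12,0],[0.145,0.12,-0.02],[0.145,0.12,-0.05],[0.145,0.12,-0.08],[0.145,0.12,-0.1],[0.145,0.12,-0.1],[0.145,0.12,-0.1]], delta_rot=[[0,0,0.756],[0,0,0.756],[0,0,0.756],[0,0,0.756],[0,0,0.756],[0,0,0.756],[0,0,0.756],[0,0,0.756],[0,0,0.756],[0,0,0.756]])

```text
time_s: 25.32
tcp_pos: [0.6235, 0.2401, 0.2817]
eef_rot: [179.9, 0.0, -112.0]
contact_force: [-0.2, 0.4, -0.1]
gripper_width: 0.0004
gripper_force: 0.0
```

```bash
python3 - <<'E'
from plan import *
st(); sc((.6225,.240,.240),248,90)
for n in('scene','side'):
    cap(n,n+'6'); v=V(n+'6')
    m=cv2.inRange(cv2.cvtColor(v.img,cv2.COLOR_BGR2HSV),(4,90,50),(24,255,255)); c0=v.px((.588,.153,.118))
    for c in cv2.findContours(m,0,2)[0]:
        x,y,w,h=cv2.boundingRect(c)
        if np.hypot(x+w/2-c0[0],y+h/2-c0[1])<25 and w*h>30:
            ang=np.linspace(0,6.28,40); pts=np.array([v.px((.588+.0255*np.cos(t),.153+.0255*np.sin(t),z)) for t in ang for z in(.083,.153)])
            print(n,(x,y,w,h),'exp',pts.min(0).round(1),(pts.max(0)-pts.min(0)).round(1))
E
```

```text
25.32 p [0.6235 0.2401 0.2817] th 142.03 el 89.88 ylevel 0.0019 j [ 37.68  18.87   2.98  -0.12 -74.13 -59.65] F [-0.21  0.37 -0.05] w 0.0004002346938280773 0.0
((0.6225, 0.24, 0.24), 248, 90) T [-0.002, -0.0, -0.083] R [-0.001, -0.001, 0.0] deg 0.0
scene (333, 187, 22, 33) exp [332.3 186.3] [22.2 34.9]
side (356, 189, 26, 40) exp [355.7 188.3] [25.6 40.9]
```

Both views confirm the cup's place. Pressing the pump.

arm_command(travel=[[0,0,-0.03],[0,0,-0.06],[0,0,-0.08],[0,0,-0.086],[0,0,-0.09],[0,0,-0.094],[0,0,-0.098],[0,0,-0.1],[0,0,-0.1]], delta_rot=[[0,0,0],[0,0,0],[0,0,0],[0,0,0],[0,0,0],[0,0,0],[0,0,0],[0,0,0],[0,0,0]])

```text
time_s: 26.55
tcp_pos: [0.6232, 0.2403, 0.2315]
eef_rot: [179.9, 0.0, -111.9]
contact_force: [-1.0, 0.3, 2.6]
gripper_width: 0.0001
gripper_force: 1.8
```

arm_command(travel=[[0,0,-0.002],[0,0,-0.004],[0,0,-0.006],[0,0,-0.008],[0,0,-0.01],[0,0,-0.012],[0,0,-0.012]], delta_rot=[[0,0,0],[0,0,0],[0,0,0],[0,0,0],[0,0,0],[0,0,0],[0,0,0]])

```text
time_s: 27.42
tcp_pos: [0.6232, 0.2403, 0.2252]
eef_rot: [179.9, 0.0, -111.9]
contact_force: [0.2, 0.9, 5.0]
gripper_width: 0.0002
gripper_force: 2.7
```

```bash
python3 f.py
```

```text
[0.19 0.95 5.26] [5.  5.9 5.1 5. ] [0.6232 0.2403 0.2253]
```

arm_command(travel=[[0,0,-0.002],[0,0,-0.004],[0,0,-0.006],[0,0,-0.006]], delta_rot=[[0,0,0],[0,0,0],[0,0,0],[0,0,0]])

```text
time_s: 28.12
tcp_pos: [0.6233, 0.2403, 0.2224]
eef_rot: [179.9, 0.0, -111.9]
contact_force: [-0.5, 1.1, 6.4]
gripper_width: 0.0003
gripper_force: 3.1
```

arm_command(travel=[[0,0,-0.001],[0,0,-0.002],[0,0,-0.002]], delta_rot=[[0,0,0],[0,0,0],[0,0,0]])

```text
time_s: 28.5
tcp_pos: [0.6232, 0.2403, 0.2222]
eef_rot: [179.9, 0.0, -111.9]
contact_force: [-2.9, 0.2, 10.4]
gripper_width: 0.0008
gripper_force: 4.9
```

arm_command(travel=[[0,0,-0.001],[0,0,-0.001],[0,0,-0.001]], delta_rot=[[0,0,0],[0,0,0],[0,0,0]])

```text
time_s: 28.88
tcp_pos: [0.6233, 0.2404, 0.2222]
eef_rot: [179.9, 0.1, -111.9]
contact_force: [-2.4, 0.5, 12.2]
gripper_width: 0.0006
gripper_force: 6.1
```

The pump is hard on its stop: z stays at 0.2222 while the force is 12 N, above the 7 N that holds it down. Rising and backing away.

arm_command(travel=[[0,0,0.004],[0,0,0.012],[0,0,0.02],[0,0,0.03],[0,0,0.05],[0,0,0.1],[0,0,0.16],[0,0,0.2],[0,0,0.2],[0,0,0.2]], delta_rot=[[0,0,0],[0,0,0],[0,0,0],[0,0,0],[0,0,0],[0,0,0],[0,0,0],[0,0,0],[0,0,0],[0,0,0]])

```text
time_s: 30.12
tcp_pos: [0.6224, 0.24, 0.3195]
eef_rot: [179.8, -0.1, -111.9]
contact_force: [-0.3, -0.8, 0.4]
gripper_width: 0.0006
gripper_force: 0.0
```

```bash
python3 - <<'E'
from plan import *
st()
for n in('scene','side'):
    cap(n,n+'7'); v=V(n+'7'); w=V(n+'0')
    m=cv2.inRange(cv2.cvtColor(v.img,cv2.COLOR_BGR2HSV),(4,90,50),(24,255,255)); c0=v.px((.588,.153,.118))
    for c in cv2.findContours(m,0,2)[0]:
        x,y,ww,h=cv2.boundingRect(c)
        if np.hypot(x+ww/2-c0[0],y+h/2-c0[1])<25 and ww*h>30: print(n,'cup',(x,y,ww,h))
    # bystanders unchanged and pump head/spout back up: difference to the first picture
    for nm,X,d in(('bottle',(.531,.384,.04),14),('stamp',(.4376,.0887,.03),12),('pumphead',(.622,.237,.21),8)):
        u,q=v.px(X).astype(int); D=cv2.absdiff(v.img[q-d:q+d,u-d:u+d],w.img[q-d:q+d,u-d:u+d]).max(2)
        print(n,nm,'changed px share',(D>50).mean().round(3))
    g=lambda f:cv2.threshold(cv2.cvtColor(f.img,cv2.COLOR_BGR2GRAY),60,255,1)[1]
    u,q=v.px((.588,.153,.195)).astype(int); print(n,'spout tip row',[np.where(g(f)[q-15:q+8,u])[0].max()+q-15 if g(f)[q-15:q+8,u].any() else None for f in(w,v)])
E
```

```text
30.12 p [0.6224 0.24   0.3195] th 175.41 el 89.77 ylevel 0.0038 j [ 37.71  18.01   6.58  -0.16 -78.74 -59.6 ] F [-0.31 -0.84  0.38] w 0.0005531776517623294 0.0
scene cup (333, 187, 22, 33)
scene bottle changed px share 0.352
scene stamp changed px share 0.0
scene pumphead changed px share 0.0
scene spout tip row [np.int64(182), np.int64(182)]
side cup (356, 189, 26, 40)
side bottle changed px share 0.205
side stamp changed px share 0.0
side pumphead changed px share 0.0
side spout tip row [np.int64(179), np.int64(179)]
```

The cup is unmoved and the pump head is back up. The bottle patch differs, probably from the arm's shadow or occlusion, so I'll move the arm away and recheck.

arm_command(travel=[[-0.04,-0.06,0.03],[-0.1,-0.14,0.06],[-0.16,-0.24,0.08],[-0.22,-0.34,0.08],[-0.28,-0.44,0.08],[-0.34,-0.54,0.08],[-0.36,-0.6,0.08],[-0.36,-0.6,0.08],[-0.36,-0.6,0.08]], delta_rot=[[0,0,0],[0,0,0],[0,0,0],[0,0,0],[0,0,0],[0,0,0],[0,0,0],[0,0,0],[0,0,0]])

```text
time_s: 31.35
tcp_pos: [0.443, -0.0597, 0.3602]
eef_rot: [179.8, -0.0, -111.9]
contact_force: [0.7, -0.2, 0.3]
gripper_width: 0.0001
gripper_force: 0.0
```

```bash
python3 - <<'E'
from plan import *
st()
for n in('scene','side'):
    cap(n,n+'8'); v=V(n+'8'); w=V(n+'0'); u,q=v.px((.531,.384,.04)).astype(int)
    f=lambda i:cv2.cvtColor(i[q-20:q+20,u-20:u+20],cv2.COLOR_BGR2HSV)
    B=[]
    for i in(w,v):
        m=(cv2.inRange(f(i.img),(0,60,15),(15,255,140)))
        ys,xs=np.where(m); B.append((len(xs),xs.mean().round(1),ys.mean().round(1)) if len(xs) else None)
    D=cv2.absdiff(v.img,w.img).max(2)[q-14:q+14,u-14:u+14]; print(n,(u,q),'changed',(D>50).mean().round(3),'brown px count, centroid before/after',B)
E
```

```text
31.35 p [ 0.443  -0.0597  0.3602] th 161.45 el 89.83 ylevel 0.0029 j [ 17.65  -4.95 -14.71  -0.1  -80.37 -39.58] F [ 0.73 -0.22  0.29] w 0.0001066253512174534 0.0
scene (np.int64(257), np.int64(203)) changed 0.0 brown px count, centroid before/after [(252, np.float64(21.4), np.float64(26.8)), (245, np.float64(21.4), np.float64(26.9))]
side (np.int64(290), np.int64(196)) changed 0.0 brown px count, centroid before/after [(333, np.float64(20.5), np.float64(27.1)), (337, np.float64(20.5), np.float64(27.1))]
```

The bottle is undisturbed: with the arm clear, nothing has changed in either view. Handing in.

```bash
python3 -c "
from plant import close_job
print(close_job())"
```

```text
the job is handed in; nothing more can be done
None
```

The large cup stands upright on the pan under the spout. The pump was pressed to its stop once and has risen again, the amber bottle and the stamp have not moved, and the job was handed in at about 31 s; no verdict came back.

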